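Make the monitor controller safe before the speakers are powered up

TASK

Before the studio speakers are powered up, make the monitor controller safe: turn its big volume knob anticlockwise all the way down to its stop, leave the wide mute switch latched in and the four square switches beside it standing out. The switches are push-push - every full click swaps in and out, and any of them may have been left either way - so feel how each one stands. Press gently with the fingertips, do not lean on them, and leave the things around the controller where they are.

Things in the scene. Friction and masses are not known exactly. Their poses are not given: they have to be found in the camera images.
- controller: desktop monitor controller, fixed to the table: grey box, dark wood cheeks, bare aluminium panel sloping 0.2 rad down towards the robot; 185 mm deep (x), 240 wide (y), 37 high in front, 74 at the rear. Origin: centre of its underside; x to its rear, y left, z up. On the panel: volume knob rear left, two 16 mm knobs (not concerned) rear right, a row of five push switches along the front
- square1_seat: black 1.5 mm frame of a square switch with a grey 16 x 16 mm cap; one of four alike, 36 mm apart in the left part of the row (the numbers do not follow the order in the row). Origin in the panel's surface under the middle of the cap; it does not move with the cap. z: panel's outward normal (press along -z), x: up the slope, y: along the row to the left. The cap's flat top is 13 mm above the origin when out, 10.4 mm latched in, about 6.5 mm at the stop
- square2_seat: black 1.5 mm frame of a square switch with a grey 16 x 16 mm cap; one of four alike, 36 mm apart in the left part of the row (the numbers do not follow the order in the row). Origin in the panel's surface under the middle of the cap; it does not move with the cap. z: panel's outward normal (press along -z), x: up the slope, y: along the row to the left. The cap's flat top is 13 mm above the origin when out, 10.4 mm latched in, about 6.5 mm at the stop
- square3_seat: black 1.5 mm frame of a square switch with a grey 16 x 16 mm cap; one of four alike, 36 mm apart in the left part of the row (the numbers do not follow the order in the row). Origin in the panel's surface under the middle of the cap; it does not move with the cap. z: panel's outward normal (press along -z), x: up the slope, y: along the row to the left. The cap's flat top is 13 mm above the origin when out, 10.4 mm latched in, about 6.5 mm at the stop
- square4_seat: black 1.5 mm frame of a square switch with a grey 16 x 16 mm cap; one of four alike, 36 mm apart in the left part of the row (the numbers do not follow the order in the row). Origin in the panel's surface under the middle of the cap; it does not move with the cap. z: panel's outward normal (press along -z), x: up the slope, y: along the row to the left. The cap's flat top is 13 mm above the origin when out, 10.4 mm latched in, about 6.5 mm at the stop
- mute_seat: black 1.5 mm frame of the mute switch, the wide one at the right end of the row, grey cap 16 mm (x) by 36 mm (y). Origin in the panel's surface under the middle of the cap; it does not move with the cap. z: panel's outward normal (press along -z), x: up the slope, y: along the row to the left. The cap's flat top is 13 mm above the origin when out, 10.4 mm latched in, about 6.5 mm at the stop
- square1 (a joint): travel of switch square1's cap, m: 0 = out, about 0.0026 = latched in, an elastic stop begins at 0.0063 (0.0065 at 8 N). Push-push: pressed past 0.006 and let go it swaps between out and in; a shorter press changes nothing. Spring 1.3 N (out) to 3.3 N (at the stop); 6 to 8 N tells that the stop is reached, over 40 N is too much
- square2 (a joint): travel of switch square2's cap, m: 0 = out, about 0.0026 = latched in, an elastic stop begins at 0.0063 (0.0065 at 8 N). Push-push: pressed past 0.006 and let go it swaps between out and in; a shorter press changes nothing. Spring 1.3 N (out) to 3.3 N (at the stop); 6 to 8 N tells that the stop is reached, over 40 N is too much
- square3 (a joint): travel of switch square3's cap, m: 0 = out, about 0.0026 = latched in, an elastic stop begins at 0.0063 (0.0065 at 8 N). Push-push: pressed past 0.006 and let go it swaps between out and in; a shorter press changes nothing. Spring 1.3 N (out) to 3.3 N (at the stop); 6 to 8 N tells that the stop is reached, over 40 N is too much
- square4 (a joint): travel of switch square4's cap, m: 0 = out, about 0.0026 = latched in, an elastic stop begins at 0.0063 (0.0065 at 8 N). Push-push: pressed past 0.006 and let go it swaps between out and in; a shorter press changes nothing. Spring 1.3 N (out) to 3.3 N (at the stop); 6 to 8 N tells that the stop is reached, over 40 N is too much
- mute (a joint): travel of switch mute's cap, m: 0 = out, about 0.0026 = latched in, an elastic stop begins at 0.0063 (0.0065 at 8 N). Push-push: pressed past 0.006 and let go it swaps between out and in; a shorter press changes nothing. Spring 1.3 N (out) to 3.3 N (at the stop); 6 to 8 N tells that the stop is reached, over 40 N is too much
- knob_grip (a point): point on the axis of the volume knob, 14 mm above the panel, fixed to the panel; z is the panel's outward normal and the knob's axis, x points up the slope. The knob is round, black, 48 mm in diameter and stands 2 to 26 mm above the panel, with a white line on its top as pointer
- volume (a joint): angle of the volume knob, rad: 0 = fully down at its stop (pointer at 7 o'clock seen from the robot, that is towards the robot and left), grows clockwise seen from above, up to 5.24; it stays where it is left; friction 0.02 N m
- mug: white mug, 80 mm across, 92 mm high, standing left of the controller; origin under its centre
- headphones: black headphones lying right of the controller, about 140 x 200 x 80 mm; origin under the middle
- drive: aluminium portable drive, 80 x 115 x 14 mm, behind the controller; origin under its centre
- mouse: black computer mouse, 104 x 58 x 32 mm, left of the controller; origin under its centre

How it is judged:
By the outcome, as a careful person would: the job done as asked, in the order asked, and still so for the second after the job is handed in, with the robot touching nothing.
It also fails if it takes over 61 s, if anything falls off the work surface, if the arm or the gripper's body presses on something with over 40 N, if the wrist force passes 120 N, or if a joint passes its speed limit or range.

ROBOT

A 7-joint arm with a two-finger parallel gripper is mounted at the origin on the work surface. World frame = base frame: x ahead of the robot, y to its left, z up, the work surface at z = 0. Lengths are in m, angles in rad, forces in N, time in s.
With the tool pointing down it reaches from about 0.4 to 0.85 m from the base axis. Payload 10.4 kg.
Tool frame: the origin (TCP) lies at the very end of the fingers, on their centre line; the grasp point (between the pads) lies 19 mm behind it; z points along the fingers, y is the direction in which the jaws open and shut (so a half turn about z gives the same grasp; the last joint's range is limited). The gripper opens to 87 mm and grips with 3 to 60 N. Pads are 19 mm wide; open, the fingers measure 117 mm over their backs; the gripper's body (75 mm by 190 mm) begins 51 mm behind the grasp point.
Start: joints at [-1.209, 0.332, -0.065, 1.46, 0.022, 1.35, -0.088], TCP at [0.235, 0.579, 0.223] pointing down, gripper open.
Joint ranges: [-2.6, 2.6], [-0.5, 2.12], [-1.47, 1.34], [0.16, 2.42], [-1.27, 4.41], [0.06, 2.06], [-2.6, 2.6]. Speed limits (rad/s): [2.22, 2.22, 2.79, 2.79, 3.14, 3.14, 3.14].

INTERFACE

Orientations are given as a unit quaternion [x, y, z, w].
In Python, from bench import r gives the robot as it stands.
- The arm moves only by the shell command python3 -m crank 'ROWS' [FORCE]. ROWS is JSON, a list of rows, each a list of 3 entries, a list of its own where there are three numbers: the opening, from -1 (shut) to 1 (fully open), so that 0 is half open, then the shift along the tool's x, y, z in mm, then the turn about the tool's z in degrees. A call has 1 to 12 rows; each row is the pose to reach, as a shift and turn from the pose commanded when the call began, along the tool's axes at that moment; what a row does not reach only later rows make up. A row lasts 1/12 s, in which the tool goes at most 41.7 mm and 7.16 degrees, less where a joint would pass 70% of its speed; a pose out of reach is approached as far as the arm can. A call with a gripper value outside its range is refused whole. The fingers move at their own pace and stop on an object; FORCE is the grip in N (left out, the last holds). Time passes only in rows, so rows that repeat a pose let the fingers close. It gives the time, the measured TCP pose, the force and the opening at its end, in the units of the state.
- r.read_state(): the state, without advancing time (a new reading comes with each control period).
- r.camera(name): name is "side" or "top"; returns a dict with "pixels" (420x560x3 uint8, red, green, blue), "fov_y" (degrees; the focal length in pixels is half the picture's height over the tangent of half this angle, whatever the lens; pixels are square), "cx", "cy" (the principal point, pixels), "cam_to_world" (4x4, takes a point from camera to world coordinates). Camera axes: x right, y down, z forward; pixel columns grow to the right and rows downward; lengths in m; the calibration is good to about 2 mm. A picture is of the moment at which its call begins. There is no depth.
- r.close_job(): hands the job in, once; it reports no verdict.
The state is a dict: "time": time; "joint_positions": joint angles; "joint_vel": joint speeds; "joint_torque": joint torques, N m; "ee_pos": TCP position; "eef_rot": TCP orientation; "ft_force": force on the tool from outside, world axes, zero at the start; "torque": the same for the moment, N m; "width": finger opening in m.
Only numpy, scipy, OpenCV 4.12 (cv2) and the standard library are available. Lean on these libraries where they do the work, as an engineer would, in place of code of your own. Each camera call takes 0.05 s, during which the arm holds its last target.

## Working session

There is one attempt and no reset: what is moved stays moved. The work goes in short steps, Python scripts to look and compute and a shell command to move; the robot and the scene stay as the last step left them, time stands still between calls to the robot, and variables do not carry over. Pictures are saved under pics/ and viewed, and the job is handed in when it is done.

```bash
ls; mkdir -p pics
python3 - <<'E'
from bench import r
import cv2,json
s=r.read_state();print(s)
for n in("side","top"):
    c=r.camera(n);cv2.imwrite(f"pics/{n}0.png",c["pixels"][:,:,::-1]);print(n,c["fov_y"],c["cx"],c["cy"],c["cam_to_world"])
E
```

```text
pics
{'time': 0.0, 'joint_positions': array([-1.20858829,  0.33287273, -0.06468998,  1.46095012,  0.02162735,
        1.34987551, -0.08850022]), 'joint_vel': array([ 0.00140609, -0.00115493,  0.00018498, -0.00070334, -0.00231458,
        0.00037705,  0.00031852]), 'joint_torque': array([ 2.21764244e-04, -6.23248029e+01,  2.49593711e-02, -3.89907432e+01,
       -6.13855803e-02,  3.96631763e-02,  1.44051601e-04]), 'ee_pos': array([0.23448894, 0.5789313 , 0.22174918]), 'eef_rot': array([ 1.91210471e-01,  9.81548806e-01, -6.99222292e-04, -8.79662430e-05]), 'ft_force': array([-0.42433254, -0.23244787,  0.40193845]), 'torque': array([-0.02840061,  0.02941465, -0.01572956]), 'width': 0.08702835095345159}
side 45.363490968052616 285.6607790255213 218.60760052948007 [[ 0.92804716 -0.2572556   0.26934741  0.36775721]
 [-0.3720655  -0.67369647  0.63851416 -0.59270785]
 [ 0.01719706 -0.69278613 -0.72093803  0.77326787]
 [ 0.          0.          0.          1.        ]]
top 54.15329742406816 283.2373459300666 209.91091784663556 [[ 0.02833738 -0.99154971  0.12659452  0.5029031 ]
 [-0.99949188 -0.02625724  0.01807042  0.01877222]
 [-0.0145937  -0.12704226 -0.99178994  0.88064604]
 [ 0.          0.          0.          1.        ]]
```

View pics/side0.png

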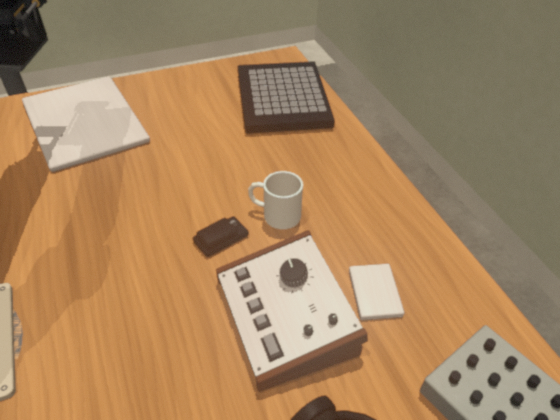

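View pics/top0.png

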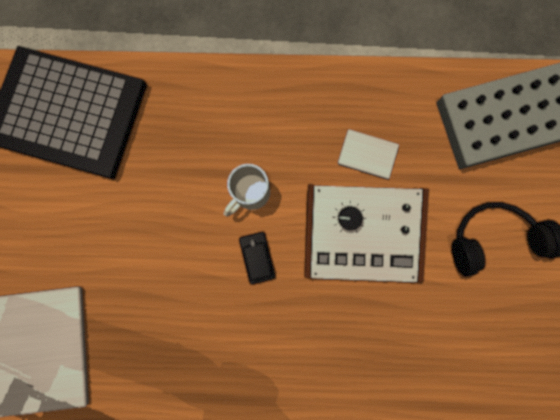

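The top view shows the controller at about (367,233), with the knob at (350,218) and the caps along row 260. The pointer looks to be at about 9 o'clock. I'll enlarge both views next.

Run:
```python
import cv2
a=cv2.imread("pics/top0.png")[175:295,295:440];cv2.imwrite("pics/topz.png",cv2.resize(a,None,fx=5,fy=5,interpolation=cv2.INTER_CUBIC))
a=cv2.imread("pics/side0.png")[230:390,205:375];cv2.imwrite("pics/sidez.png",cv2.resize(a,None,fx=3.7,fy=3.7,interpolation=cv2.INTER_CUBIC))
```

```text
(no output)
```

View pics/topz.png

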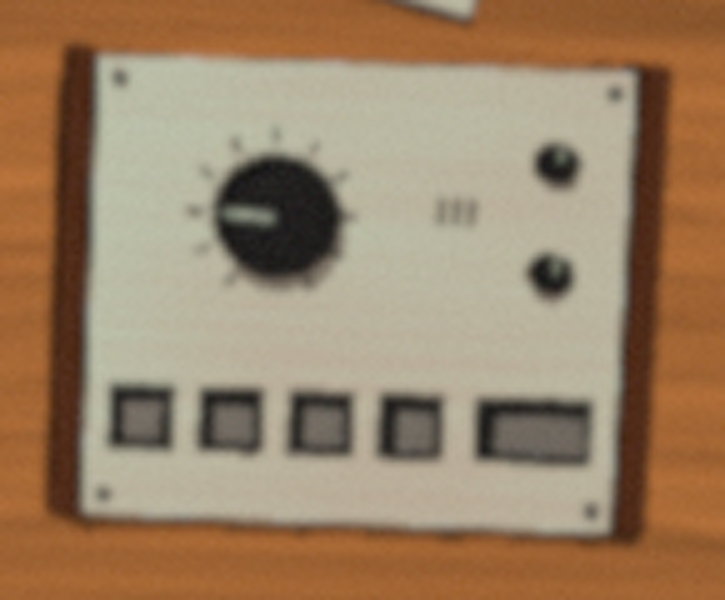

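View pics/sidez.png

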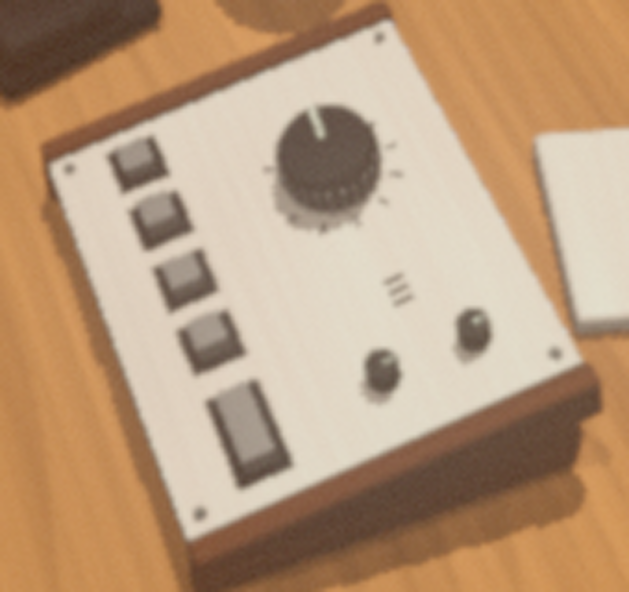

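```bash
cat > geo.py <<'E'
import numpy as np
from bench import r
C={n:r.camera(n) for n in("side","top")}
def ray(n,u,v):
    c=C[n];f=210/np.tan(np.radians(c["fov_y"]/2));T=np.array(c["cam_to_world"])
    d=T[:3,:3]@np.array([(u-c["cx"])/f,(v-c["cy"])/f,1]);return T[:3,3],d/np.linalg.norm(d)
def tri(a,b):
    A=np.zeros((3,3));y=np.zeros(3);P=[]
    for n,p in(("top",a),("side",b)):
        o,d=ray(n,*p);M=np.eye(3)-np.outer(d,d);A+=M;y+=M@o;P.append((o,M))
    X=np.linalg.solve(A,y);return X,[np.linalg.norm(M@(X-o)) for o,M in P]
E
python3 - <<'E'
from geo import *
tz=lambda p:((p[0]+.5)/5-.5+295,(p[1]+.5)/5-.5+175)
sz=lambda p:((p[0]+.5)/3.7-.5+205,(p[1]+.5)/3.7-.5+230)
F={"FL":((103,494),(69,169)),"RL":((120,78),(380,38)),"RR":((615,93),(556,353)),"FR":((591,511),(200,513)),
"c1":((143,417),(138,155)),"c2":((232,423),(162,211)),"c3":((322,427),(186,272)),"c4":((414,428),(211,334)),"m":((540,436),(247,423)),"knob":((277,215),(330,147))}
for k,(a,b) in F.items():
    X,e=tri(tz(a),sz(b));print(k,X.round(4),np.round(e,4))
E
```

```text
FL [ 0.4825 -0.0343  0.0381] [0. 0.]
RL [ 0.6477 -0.0359  0.0706] [0.0001 0.0001]
RR [ 0.6462 -0.2323  0.0715] [0.0005 0.0005]
FR [ 0.4811 -0.2306  0.039 ] [0.0003 0.0003]
c1 [ 0.514  -0.0488  0.0523] [0.0002 0.0002]
c2 [ 0.5133 -0.0846  0.0522] [0.0009 0.0009]
c3 [ 0.5127 -0.1206  0.0511] [0.0008 0.0008]
c4 [ 0.5126 -0.1569  0.052 ] [0.0001 0.0001]
m [ 0.5111 -0.2062  0.0549] [0.0003 0.0003]
knob [ 0.5939 -0.0977  0.08  ] [0.0005 0.0005]
```

```bash
cat >> geo.py <<'E'
P0=np.array([.5644,-.1333,.0552]);N=np.array([-np.sin(.2),0,np.cos(.2)])
def onp(n,p,h):
    o,d=ray(n,*p);return o+d*((P0+N*h-o)@N)/(d@N)
tz=lambda p:((p[0]+.5)/5-.5+295,(p[1]+.5)/5-.5+175)
sz=lambda p:((p[0]+.5)/3.7-.5+205,(p[1]+.5)/3.7-.5+230)
E
python3 - <<'E'
from geo import *
import cv2
for n in("top","side"):
    a=C[n]["pixels"].astype(int)
    g=a.max(2); m=((g<75)).astype(np.uint8)
    k,l,st,ce=cv2.connectedComponentsWithStats(m)
    for i in range(1,k):
        x,y,w,h,A=st[i]
        lo=(305,185,425,285) if n=="top" else (215,235,365,380)
        if A>20 and lo[0]<x<lo[2] and lo[1]<y<lo[3]: print(n,st[i],ce[i].round(1))
K=onp("top",tz((277,215)),.026);print("knobtop",K,"base pt14",K-N*.012)
print("knobtop side",onp("side",sz((328,147)),.026))
for p in[(143,417),(232,423),(322,427),(414,428),(540,436)]:print(onp("top",tz(p),.0115).round(4))
for p in[(138,155),(162,211),(186,272),(211,334),(247,423)]:print(onp("side",sz(p),.0115).round(4))
E
```

```text
top [422 190   5  26  43] [423.4 200.9]
top [307 199   2  19  30] [307.5 207.6]
top [403 205   7   6  30] [405.7 208. ]
top [339 207  24  23 408] [350.6 218.1]
top [401 227   8   7  31] [404.5 230.1]
top [318 253  11  11  35] [321.  255.8]
top [335 254  12  10  38] [339.3 256.5]
top [353 254  12  11  42] [356.7 257.3]
top [371 255  12  11  45] [374.6 258.4]
top [391 256  21  10  70] [398.  258.4]
knobtop [ 0.59256063 -0.09653223  0.08743725] base pt14 [ 0.59494466 -0.09653223  0.07567645]
knobtop side [ 0.59115754 -0.10257422  0.08715283]
[ 0.5138 -0.0484  0.0567]
[ 0.5124 -0.0838  0.0564]
[ 0.5118 -0.1196  0.0563]
[ 0.5124 -0.156   0.0564]
[ 0.5107 -0.2058  0.0561]
[ 0.5133 -0.0521  0.0566]
[ 0.5133 -0.0878  0.0566]
[ 0.5125 -0.1243  0.0564]
[ 0.5119 -0.1595  0.0563]
[ 0.5112 -0.207   0.0561]
```

```bash
python3 -m crank '[[1,[-588,-493,0],10],[1,[-588,-493,0],10],[1,[-588,-493,0],10],[1,[-588,-493,0],10],[1,[-588,-493,0],10],[1,[-588,-493,0],10],[1,[-588,-493,0],10],[1,[-588,-493,0],10],[1,[-588,-493,0],10],[1,[-588,-493,0],10],[1,[-588,-493,0],10],[1,[-588,-493,0],10]]' 5
```

```text
time: 1.3
ee_pos: [0.4697, 0.1358, 0.2229]
eef_rot: [0.276, 0.961, 0.0, 0.0]
ft_force: [1.1, 0.8, -0.3]
width: 0.0867
```

```bash
cat > go.py <<'E'
import sys,numpy as np
from bench import r
from scipy.spatial.transform import Rotation as R
s=r.read_state();Q=R.from_quat(s["eef_rot"]).as_matrix()
t=np.array([float(v) for v in sys.argv[1:4]])
print("t",round(s["time"],2),"pos",s["ee_pos"].round(4),"yang",np.degrees(np.arctan2(Q[1,1],Q[0,1])).round(1),"F",s["ft_force"].round(2),"T",s["torque"].round(3),"w",round(s["width"],4),"j",s["joint_positions"].round(2))
print("shift mm",(Q.T@(t-s["ee_pos"])*1000).round(1))
E
python3 go.py .5947 -.098 .2
```

```text
t 1.3 pos [0.4697 0.1358 0.2229] yang 58.0 F [ 1.06  0.8  -0.33] T [ 0.017 -0.078 -0.013] w 0.0867 j [-0.71  0.02  0.34  1.83 -0.01  1.3   0.65]
shift mm [-230.  -131.8   22.8]
```

```bash
python3 -m crank '[[1,[-230,-132,10],0],[1,[-230,-132,20],0],[1,[-230,-132,30],0],[1,[-230,-132,40],0],[1,[-230,-132,50],0],[1,[-230,-132,50],0],[1,[-230,-132,50],0],[1,[-230,-132,50],0],[1,[-230,-132,50],0],[1,[-230,-132,50],0]]'; python3 go.py .5947 -.098 .07
```

```text
time: 2.13
ee_pos: [0.594, -0.0952, 0.1726]
eef_rot: [0.276, 0.961, 0.0, -0.0]
ft_force: [0.1, -0.6, -0.4]
width: 0.0874
t 2.13 pos [ 0.594  -0.0952  0.1726] yang 58.0 F [ 0.11 -0.56 -0.35] T [-0.011  0.02  -0.006] w 0.0874 j [-0.35  0.34  0.54  1.62 -0.18  1.24  1.24]
shift mm [ -2.2  -2.1 102.6]
```

```bash
python3 -m crank '[[1,[-2,-2,25],0],[1,[-2,-2,50],0],[1,[-2,-2,70],0],[1,[-2,-2,75],0],[1,[-2,-2,75],0],[1,[-2,-2,75],0]]'; python3 go.py .5947 -.098 .07
python3 - <<'E'
from bench import r
import cv2
a=r.camera("side")["pixels"][150:390,175:415,::-1]
b=r.camera("top")["pixels"][120:300,280:460,::-1]
a=cv2.resize(a,(480,480),interpolation=2);b=cv2.resize(b,(480,480),interpolation=2)
import numpy as np
cv2.imwrite("pics/a1.png",cv2.resize(np.hstack([a,b]),(800,400)))
E
```

```text
time: 2.63
ee_pos: [0.5952, -0.098, 0.0988]
eef_rot: [0.275, 0.961, 0.0, 0.001]
ft_force: [0.3, 0.1, 0.7]
width: 0.0872
t 2.63 pos [ 0.5952 -0.098   0.0988] yang 58.0 F [0.26 0.13 0.66] T [-0.036  0.029  0.014] w 0.0872 j [-0.33  0.41  0.52  1.69 -0.23  1.1   1.27]
shift mm [ 0.5 -0.3 28.8]
```

View pics/a1.png

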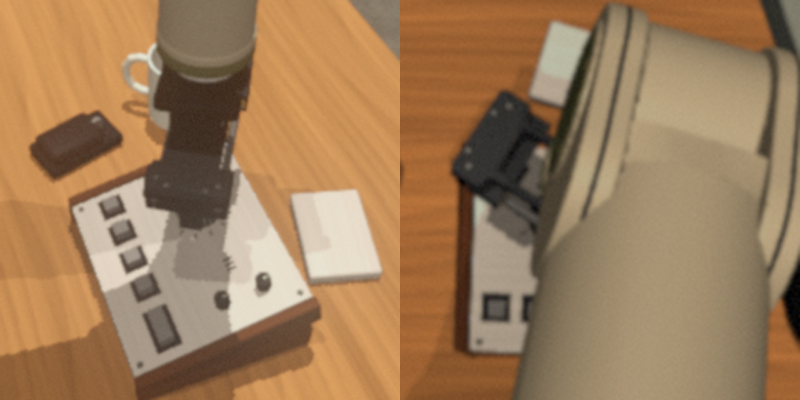

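```bash
python3 -m crank '[[0.45,[0,0,0],0],[0.45,[0,0,0],0],[0.45,[0,0,8],0],[0.45,[0,0,16],0],[0.45,[0,0,22],0],[0.45,[0,0,25],0],[0.45,[0,0,25],0],[0.45,[0,0,25],0]]' 5; python3 go.py .5947 -.098 .0735
```

```text
time: 3.4
ee_pos: [0.5945, -0.099, 0.0722]
eef_rot: [0.276, 0.961, -0.0, -0.0]
ft_force: [0.4, 0.1, -0.8]
width: 0.063
t 3.4 pos [ 0.5945 -0.099   0.0722] yang 57.9 F [ 0.38  0.06 -0.77] T [-0.047 -0.017 -0.038] w 0.063 j [-0.32  0.44  0.51  1.71 -0.25  1.05  1.29]
shift mm [ 0.4  0.9 -1.3]
```

```bash
python3 -m crank '[[-0.1,[0,0,0],0],[-0.1,[0,0,0],0],[-0.1,[0,0,0],0],[-0.1,[0,0,0],0],[-0.1,[0,0,0],0],[-0.1,[0,0,0],0]]' 5; python3 go.py .5947 -.098 .0735
```

```text
time: 3.9
ee_pos: [0.595, -0.0987, 0.0728]
eef_rot: [0.276, 0.961, 0.0, 0.0]
ft_force: [-0.3, 1.3, 0.8]
width: 0.0476
t 3.9 pos [ 0.595  -0.0987  0.0728] yang 58.0 F [-0.34  1.28  0.84] T [ 0.163 -0.214 -0.028] w 0.0476 j [-0.32  0.44  0.51  1.71 -0.25  1.05  1.29]
shift mm [ 0.6  0.4 -0.7]
```

```bash
python3 -m crank '[[-0.1,[0,0,0],-6],[-0.1,[0,0,0],-12],[-0.1,[0,0,0],-18],[-0.1,[0,0,0],-24],[-0.1,[0,0,0],-30],[-0.1,[0,0,0],-36],[-0.1,[0,0,0],-42],[-0.1,[0,0,0],-48],[-0.1,[0,0,0],-52],[-0.1,[0,0,0],-52]]' 5; python3 go.py .5947 -.098 .0735
```

```text
time: 4.73
ee_pos: [0.5947, -0.0983, 0.0724]
eef_rot: [-0.175, 0.985, 0.0, 0.0]
ft_force: [1.1, 3.1, -1.5]
width: 0.0479
t 4.73 pos [ 0.5947 -0.0983  0.0724] yang 110.2 F [ 1.11  3.07 -1.48] T [ 0.557 -0.235 -0.007] w 0.0479 j [-0.18  0.42  0.34  1.71 -0.16  1.04  2.13]
shift mm [-0.1  0.3 -1.1]
```

```bash
python3 -m crank '[[-0.1,[0,0,0],-4],[-0.1,[0,0,0],-8],[-0.1,[0,0,0],-8],[-0.1,[0,0,0],-8]]' 5; python3 go.py .5947 -.098 .0735;python3 -m crank '[[-0.1,[0,0,0],-5],[-0.1,[0,0,0],-10],[-0.1,[0,0,0],-10],[-0.1,[0,0,0],-10]]' 5; python3 go.py .5947 -.098 .0735
```

```text
time: 5.07
ee_pos: [0.5946, -0.0983, 0.0724]
eef_rot: [-0.24, 0.971, 0.0, -0.0]
ft_force: [0.8, 3.8, -2.3]
width: 0.0479
t 5.07 pos [ 0.5946 -0.0983  0.0724] yang 117.8 F [ 0.79  3.84 -2.34] T [ 0.781 -0.17   0.047] w 0.0479 j [-0.17  0.42  0.32  1.71 -0.15  1.04  2.25]
shift mm [-0.2  0.3 -1.1]
time: 5.4
ee_pos: [0.5945, -0.0985, 0.0724]
eef_rot: [-0.323, 0.946, 0.0, -0.0]
ft_force: [-1.0, 4.3, -1.2]
width: 0.0482
t 5.4 pos [ 0.5945 -0.0985  0.0724] yang 127.7 F [-1.    4.33 -1.19] T [1.017 0.073 0.014] w 0.0482 j [-0.14  0.41  0.28  1.7  -0.13  1.04  2.42]
shift mm [-0.4  0.3 -1.1]
```

```bash
python3 -m crank '[[0.45,[0,0,0],0],[0.45,[0,0,0],0],[0.45,[0,0,0],0],[0.45,[0,0,0],7],[0.45,[0,0,0],14],[0.45,[0,0,0],21],[0.45,[0,0,0],28],[0.45,[0,0,0],35],[0.45,[0,0,0],42],[0.45,[0,0,0],49],[0.45,[0,0,0],55],[0.45,[0,0,0],55]]' 5; python3 go.py .5947 -.098 .0735
```

```text
time: 6.4
ee_pos: [0.5947, -0.0994, 0.0726]
eef_rot: [0.151, 0.988, -0.0, 0.0]
ft_force: [-0.5, -0.5, -0.1]
width: 0.0631
t 6.4 pos [ 0.5947 -0.0994  0.0726] yang 72.6 F [-0.53 -0.47 -0.15] T [ 0.018 -0.001  0.032] w 0.0631 j [-0.28  0.43  0.46  1.71 -0.22  1.05  1.52]
shift mm [ 0.4  1.4 -0.9]
```

```bash
python3 -m crank '[[-0.1,[0,0,0],0],[-0.1,[0,0,0],0],[-0.1,[0,0,0],0],[-0.1,[0,0,0],0],[-0.1,[0,0,0],0]]' 6; python3 go.py .5947 -.098 .0735; python3 -m crank '[[-0.1,[0,0,0],-5],[-0.1,[0,0,0],-10],[-0.1,[0,0,0],-10]]' 6;python3 go.py .5947 -.098 .0735; python3 -m crank '[[-0.1,[0,0,0],-5],[-0.1,[0,0,0],-10],[-0.1,[0,0,0],-15],[-0.1,[0,0,0],-20],[-0.1,[0,0,0],-20]]' 6;python3 go.py .5947 -.098 .0735
```

```text
time: 6.82
ee_pos: [0.5949, -0.0985, 0.0726]
eef_rot: [0.148, 0.989, 0.0, 0.0]
ft_force: [0.4, 2.3, 0.9]
width: 0.0479
t 6.82 pos [ 0.5949 -0.0985  0.0726] yang 73.0 F [0.42 2.35 0.85] T [ 0.453 -0.139  0.016] w 0.0479 j [-0.28  0.43  0.46  1.71 -0.22  1.05  1.53]
shift mm [ 0.3  0.5 -0.9]
time: 7.07
ee_pos: [0.5953, -0.0985, 0.0727]
eef_rot: [0.059, 0.998, 0.0, 0.001]
ft_force: [3.0, 2.8, -0.4]
width: 0.0477
t 7.07 pos [ 0.5953 -0.0985  0.0727] yang 83.2 F [ 3.    2.81 -0.36] T [ 0.543 -0.626  0.036] w 0.0477 j [-0.25  0.43  0.43  1.71 -0.2   1.04  1.69]
shift mm [ 0.6  0.4 -0.8]
time: 7.48
ee_pos: [0.595, -0.0982, 0.0727]
eef_rot: [-0.114, 0.994, 0.0, 0.0]
ft_force: [1.7, 3.9, -0.4]
width: 0.0476
t 7.48 pos [ 0.595  -0.0982  0.0727] yang 103.1 F [ 1.72  3.85 -0.4 ] T [ 0.998 -0.488 -0.003] w 0.0476 j [-0.2   0.42  0.36  1.71 -0.17  1.04  2.01]
shift mm [ 0.3  0.3 -0.8]
```

```bash
python3 -m crank '[[0.45,[0,0,0],0],[0.45,[0,0,0],0],[0.45,[0,0,0],0],[0.45,[0,0,-25],0],[0.45,[0,0,-55],6],[-1,[0,0,-60],12],[-1,[0,0,-60],12],[-1,[0,0,-60],12]]' 5; python3 go.py .511 -.206 .09
```

```text
time: 8.15
ee_pos: [0.5945, -0.0991, 0.1322]
eef_rot: [-0.009, 1.0, -0.0, -0.0]
ft_force: [-0.4, -0.6, -0.7]
width: 0.0504
t 8.15 pos [ 0.5945 -0.0991  0.1322] yang 91.1 F [-0.38 -0.56 -0.75] T [ 0.044  0.036 -0.03 ] w 0.0504 j [-0.24  0.36  0.41  1.66 -0.16  1.16  1.8 ]
shift mm [  85.4 -105.3   42.3]
```

```bash
python3 -m crank '[[-1,[35,-43,0],0],[-1,[60,-75,0],0],[-1,[80,-100,15],0],[-1,[85,-107,35],0],[-1,[85,-107,42],0],[-1,[85,-107,42],0],[-1,[85,-107,42],0]]' 5; python3 go.py .511 -.206 .07
python3 - <<'E'
from bench import r
import cv2,numpy as np
a=r.camera("side")["pixels"][230:390,205:375,::-1]
b=r.camera("top")["pixels"][175:295,295:440,::-1]
cv2.imwrite("pics/b1.png",np.hstack([cv2.resize(a,(400,376),interpolation=2),cv2.resize(b,(400,376),interpolation=2)]))
E
```

```text
time: 8.73
ee_pos: [0.5116, -0.2061, 0.0898]
eef_rot: [-0.01, 1.0, 0.0, -0.001]
ft_force: [0.5, 1.2, -0.6]
width: 0.0052
t 8.73 pos [ 0.5116 -0.2061  0.0898] yang 91.1 F [ 0.49  1.22 -0.62] T [0.045 0.006 0.021] w 0.0052 j [-0.1   0.3   0.47  1.83 -0.16  1.04  2.02]
shift mm [ 0.5  0.1 19.8]
```

View pics/b1.png

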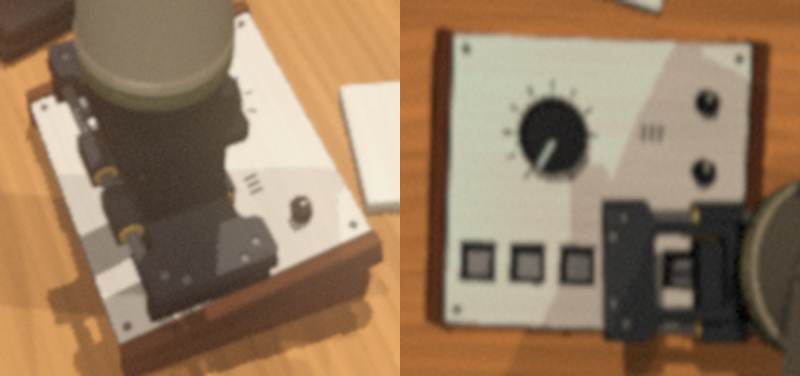

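```bash
for i in 1; do python3 -m crank '[[-1,[0,0,10],0],[-1,[0,0,20],0],[-1,[0,0,25],0],[-1,[0,0,25],0],[-1,[0,0,25],0]]' 5|tail -3; python3 go.py .511 -.206 .059; python3 -m crank '[[-1,[0,0,0],0]]'|grep -E "for|pos";python3 -m crank '[[-1,[0,0,0],0]]'|grep -E "for|pos";python3 -m crank '[[-1,[0,0,0],0]]'|grep -E "for|pos";  done
```

```text
eef_rot: [-0.008, 1.0, 0.0, -0.001]
ft_force: [-0.6, -0.4, 0.0]
width: 0.0006
t 9.25 pos [ 0.5112 -0.2072  0.065 ] yang 91.0 F [-0.65 -0.44  0.01] T [0.024 0.031 0.047] w 0.0006 j [-0.09  0.34  0.46  1.85 -0.18  0.99  2.03]
shift mm [0.1 1.2 6. ]
ee_pos: [0.5116, -0.2074, 0.0656]
ft_force: [-0.1, 0.8, 0.0]
ee_pos: [0.5117, -0.2075, 0.0659]
ft_force: [0.4, -0.6, -1.1]
ee_pos: [0.5117, -0.2074, 0.0659]
ft_force: [0.7, 0.2, 0.4]
```

```bash
python3 -m crank '[[-1,[0,1,3],0],[-1,[0,1,3],0]]'|grep -E "for|pos"; for i in 1 2 3 4 5; do python3 -m crank '[[-1,[0,0,1],0]]'|grep -E "for|pos" ; done
```

```text
ee_pos: [0.5114, -0.206, 0.0622]
ft_force: [-0.5, 0.3, 0.1]
ee_pos: [0.5115, -0.2062, 0.0615]
ft_force: [-0.3, -0.6, 0.2]
ee_pos: [0.5115, -0.2063, 0.0605]
ft_force: [-0.5, 0.3, 0.3]
ee_pos: [0.5115, -0.2063, 0.0594]
ft_force: [-0.3, 0.2, 1.2]
ee_pos: [0.5116, -0.2064, 0.0585]
ft_force: [-0.5, 0.6, 1.5]
ee_pos: [0.5118, -0.2064, 0.0576]
ft_force: [0.7, 0.1, 2.2]
```

```bash
python3 -m crank '[[-1,[0,0,1.5],0],[-1,[0,0,2.5],0]]'|grep -E "for|pos"; for i in 1 2; do python3 -m crank '[[-1,[0,0,0.5],0]]'|grep -E "for|pos" ; done
```

```text
ee_pos: [0.5121, -0.2063, 0.0552]
ft_force: [1.4, 0.1, 2.5]
ee_pos: [0.5121, -0.2064, 0.0547]
ft_force: [2.5, -0.5, 3.2]
ee_pos: [0.5122, -0.2064, 0.0544]
ft_force: [2.7, 0.9, 3.6]
```

```bash
for i in 1 2; do python3 -m crank '[[-1,[0,0,0.5],0]]'|grep -E "for|pos" ; done
```

```text
ee_pos: [0.5121, -0.2063, 0.0538]
ft_force: [2.9, 0.6, 3.8]
ee_pos: [0.5119, -0.2064, 0.0533]
ft_force: [3.2, -0.6, 4.0]
```

```bash
for i in 1 2; do python3 -m crank '[[-1,[0,0,0.4],0]]'|grep -E "for|pos" ; done
```

```text
ee_pos: [0.5119, -0.2064, 0.0528]
ft_force: [3.5, 0.1, 7.3]
ee_pos: [0.512, -0.2064, 0.0527]
ft_force: [0.6, 0.4, 11.2]
```

```bash
python3 -m crank '[[-1,[0,0,-3],0],[-1,[0,0,-6],0],[-1,[0,0,-8],0],[-1,[0,0,-8],0]]'|grep -E "for|pos"; python3 -m crank '[[-1,[0,0,2],0]]'|grep -E "for|pos" ; for i in 1 2 3 4; do python3 -m crank '[[-1,[0,0,0.7],0]]'|grep -E "for|pos" ; done
```

```text
ee_pos: [0.5108, -0.2064, 0.0601]
ft_force: [-0.1, 0.5, -0.9]
ee_pos: [0.5111, -0.2063, 0.0581]
ft_force: [0.1, 0.2, -0.0]
ee_pos: [0.5109, -0.2062, 0.0569]
ft_force: [0.2, 0.5, 0.8]
ee_pos: [0.5111, -0.2062, 0.0564]
ft_force: [-0.9, -0.3, 1.1]
ee_pos: [0.5112, -0.2063, 0.0559]
ft_force: [-0.9, 0.6, 2.7]
ee_pos: [0.5114, -0.2063, 0.0553]
ft_force: [-0.5, 1.2, 3.4]
```

```bash
python3 -m crank '[[-1,[0,0,-8],0],[-1,[0,16,-10],0],[-1,[-1,40,-10],0],[-1,[-1,48,-8],0],[-1,[-1,48,-6],0],[-1,[-1,48,-6],0]]'|grep -E "for|pos"; python3 go.py .5118 -.158 .061
```

```text
ee_pos: [0.5115, -0.1585, 0.0612]
ft_force: [0.1, -0.8, -0.3]
t 12.0 pos [ 0.5115 -0.1585  0.0612] yang 91.0 F [ 0.1  -0.76 -0.35] T [ 0.014  0.041 -0.001] w 0.0007 j [-0.17  0.3   0.44  1.9  -0.16  0.97  1.93]
shift mm [-0.3  0.5  0.2]
```

```bash
for i in 1 2 3 4 5 6; do python3 -m crank '[[-1,[0,0,0.8],0]]'|grep -E "for|pos" |tr '\n' ' ';echo; done
```

```text
ee_pos: [0.5115, -0.1596, 0.0607] ft_force: [0.6, 0.2, 0.0] 
ee_pos: [0.5114, -0.1597, 0.0598] ft_force: [-0.7, 0.6, -1.4] 
ee_pos: [0.5116, -0.1595, 0.059] ft_force: [0.1, -1.1, 1.2] 
ee_pos: [0.5117, -0.1594, 0.0583] ft_force: [0.5, -1.2, 1.3] 
ee_pos: [0.5118, -0.1591, 0.0575] ft_force: [0.7, -2.3, 1.9] 
ee_pos: [0.5119, -0.1589, 0.0567] ft_force: [0.4, -1.9, 2.2]
```

```bash
python3 -m crank '[[-1,[0,0,-6],0],[-1,[0,10,-9],0],[-1,[0,28,-9],0],[-1,[0,37,-6],0],[-1,[0,37,-5],0],[-1,[0,37,-5],0]]'|grep -E "for|pos"; for i in 1 2 3 4 5 6; do python3 -m crank '[[-1,[0,0,0.8],0]]'|grep -E "for|pos" |tr '\n' ' ';echo; done
```

```text
ee_pos: [0.5108, -0.1205, 0.0613]
ft_force: [0.1, -0.4, -0.5]
ee_pos: [0.511, -0.1218, 0.0608] ft_force: [-0.1, -0.7, -0.1] 
ee_pos: [0.5109, -0.1221, 0.06] ft_force: [-0.6, -0.1, 0.3] 
ee_pos: [0.5109, -0.122, 0.0591] ft_force: [-1.2, 0.4, -0.3] 
ee_pos: [0.511, -0.1219, 0.0583] ft_force: [0.4, -0.3, -0.8] 
ee_pos: [0.511, -0.1217, 0.0575] ft_force: [0.8, -0.6, -0.6] 
ee_pos: [0.511, -0.1216, 0.0567] ft_force: [0.3, -0.8, 1.6]
```

```bash
python3 -m crank '[[-1,[0,0,1],0],[-1,[0,0,2],0]]'|grep -E "for|pos" |tr '\n' ' ';echo; for i in 1 2 3 4; do python3 -m crank '[[-1,[0,0,0.5],0]]'|grep -E "for|pos" |tr '\n' ' ';echo; done
```

```text
ee_pos: [0.5113, -0.1216, 0.055] ft_force: [0.4, -1.3, 2.0] 
ee_pos: [0.5114, -0.1215, 0.0545] ft_force: [-0.2, -1.8, 2.2] 
ee_pos: [0.5114, -0.1215, 0.054] ft_force: [1.3, -0.5, 3.2] 
ee_pos: [0.5116, -0.1215, 0.0536] ft_force: [1.7, -1.5, 2.3] 
ee_pos: [0.5116, -0.1215, 0.0531] ft_force: [1.6, -1.0, 4.3]
```

```bash
for i in 1 2; do python3 -m crank '[[-1,[0,0,0.4],0]]'|grep -E "for|pos" |tr '\n' ' ';echo; done
```

```text
ee_pos: [0.5116, -0.1215, 0.0528] ft_force: [0.3, -1.3, 7.4] 
ee_pos: [0.5117, -0.1215, 0.0526] ft_force: [-0.7, -1.2, 11.8]
```

Stop reached. Now I'll release, then re-probe.

```bash
python3 -m crank '[[-1,[0,0,-4],0],[-1,[0,0,-8],0],[-1,[0,0,-9],0],[-1,[0,0,-9],0]]'|grep -E "for|pos" |tr '\n' ' ';echo; for i in 1 2 3 4 5; do python3 -m crank '[[-1,[0,0,0.8],0]]'|grep -E "for|pos" |tr '\n' ' ';echo; done
```

```text
ee_pos: [0.5108, -0.121, 0.061] ft_force: [0.6, -0.2, 0.6] 
ee_pos: [0.5108, -0.1211, 0.06] ft_force: [0.1, 0.1, -0.2] 
ee_pos: [0.5108, -0.1211, 0.0591] ft_force: [-0.0, 0.5, 0.6] 
ee_pos: [0.511, -0.1211, 0.0584] ft_force: [0.3, 0.2, 3.1] 
ee_pos: [0.5111, -0.1211, 0.0577] ft_force: [0.7, 0.9, 2.2] 
ee_pos: [0.5112, -0.1212, 0.057] ft_force: [0.8, 0.1, 2.5]
```

Square at y = -0.122 is now out. On to the next one, at -0.086.

```bash
python3 -m crank '[[-1,[0,0,-6],0],[-1,[0,10,-9],0],[-1,[0,28,-9],0],[-1,[0,36,-6],0],[-1,[0,36,-5],0],[-1,[0,36,-5],0]]'|grep -E "for|pos"; for i in 1 2 3 4 5 6; do python3 -m crank '[[-1,[0,0,0.8],0]]'|grep -E "for|pos" |tr '\n' ' ';echo; done
```

```text
ee_pos: [0.5102, -0.0849, 0.0617]
ft_force: [0.7, -0.2, 0.3]
ee_pos: [0.5104, -0.0859, 0.0612] ft_force: [0.1, -1.1, 1.7] 
ee_pos: [0.5104, -0.0862, 0.0604] ft_force: [-0.4, -0.6, -0.5] 
ee_pos: [0.5104, -0.086, 0.0595] ft_force: [-0.1, 0.1, 0.5] 
ee_pos: [0.5105, -0.086, 0.0588] ft_force: [0.6, -0.8, 2.2] 
ee_pos: [0.5106, -0.0859, 0.0581] ft_force: [0.2, -1.2, 2.1] 
ee_pos: [0.5107, -0.0858, 0.0573] ft_force: [-0.1, -1.7, 2.2]
```

```bash
python3 -m crank '[[-1,[0,0,-6],0],[-1,[-1,10,-9],0],[-1,[-2,28,-9],0],[-1,[-2,36,-6],0],[-1,[-2,36,-5],0],[-1,[-2,36,-5],0]]'|grep -E "for|pos"; for i in 1 2 3 4 5 6; do python3 -m crank '[[-1,[0,0,0.8],0]]'|grep -E "for|pos" |tr '\n' ' ';echo; done
```

```text
ee_pos: [0.5115, -0.0488, 0.0619]
ft_force: [-0.1, -0.6, 0.3]
ee_pos: [0.5117, -0.0499, 0.0614] ft_force: [0.0, 0.0, -0.2] 
ee_pos: [0.5118, -0.0501, 0.0606] ft_force: [0.2, 0.3, -0.4] 
ee_pos: [0.5118, -0.05, 0.0597] ft_force: [0.5, -0.1, -0.5] 
ee_pos: [0.5118, -0.0499, 0.0589] ft_force: [-0.8, 0.6, 0.8] 
ee_pos: [0.5118, -0.0496, 0.0581] ft_force: [-0.0, 1.1, -0.3] 
ee_pos: [0.5118, -0.0495, 0.0573] ft_force: [-0.7, 0.4, -0.4]
```

```bash
for i in 1 2 3; do python3 -m crank '[[-1,[0,0,0.8],0]]'|grep -E "for|pos" |tr '\n' ' ';echo; done;  python3 -m crank '[[-1,[0,0,0.8],0],[-1,[0,0,0.8],0]]'|grep -E "for|pos" |tr '\n' ' '
```

```text
ee_pos: [0.5119, -0.0494, 0.0566] ft_force: [0.0, -0.5, 0.5] 
ee_pos: [0.512, -0.0494, 0.0559] ft_force: [-1.0, -0.5, 2.4] 
ee_pos: [0.5121, -0.0494, 0.0552] ft_force: [0.7, -1.0, 2.4] 
ee_pos: [0.5123, -0.0494, 0.0544] ft_force: [0.6, -0.5, 4.0]
```

Contact came at about 0.0565, so this one is latched in. I'll press it to its stop.

```bash
for i in 1 2 3 4; do python3 -m crank '[[-1,[0,0,0.4],0]]'|grep -E "for|pos" |tr '\n' ' ';echo; done
```

```text
ee_pos: [0.5123, -0.0494, 0.0541] ft_force: [2.3, -0.9, 2.8] 
ee_pos: [0.5123, -0.0494, 0.0537] ft_force: [2.0, -1.1, 3.7] 
ee_pos: [0.5124, -0.0494, 0.0533] ft_force: [2.4, -1.3, 3.8] 
ee_pos: [0.5124, -0.0494, 0.0529] ft_force: [2.1, -1.6, 3.8]
```

```bash
for i in 1 2 ; do python3 -m crank '[[-1,[0,0,0.4],0]]'|grep -E "for|pos" |tr '\n' ' ';echo; done
```

```text
ee_pos: [0.5125, -0.0494, 0.0527] ft_force: [1.0, -1.3, 9.8] 
ee_pos: [0.5126, -0.0494, 0.0526] ft_force: [0.6, -1.0, 13.4]
```

```bash
python3 -m crank '[[-1,[0,0,-4],0],[-1,[0,0,-8],0],[-1,[0,0,-9],0],[-1,[0,0,-9],0]]'|grep -E "for|pos" |tr '\n' ' ';echo; for i in 1 2 3 4 5; do python3 -m crank '[[-1,[0,0,0.8],0]]'|grep -E "for|pos" |tr '\n' ' ';echo; done
```

```text
ee_pos: [0.5114, -0.049, 0.0607] ft_force: [0.7, 0.7, 0.8] 
ee_pos: [0.5115, -0.0491, 0.0598] ft_force: [-0.2, -1.0, -0.5] 
ee_pos: [0.5115, -0.0491, 0.0589] ft_force: [0.5, -0.3, 1.1] 
ee_pos: [0.5117, -0.0492, 0.0581] ft_force: [0.1, -0.4, 1.4] 
ee_pos: [0.5118, -0.0492, 0.0575] ft_force: [0.2, 0.2, 2.1] 
ee_pos: [0.5119, -0.0491, 0.0567] ft_force: [0.6, 1.5, 2.8]
```

```bash
python3 -m crank '[[-1,[0,0,-30],0],[-1,[0,0,-70],0],[-1,[0,0,-110],0],[-1,[0,30,-140],0],[-1,[0,70,-150],0],[-1,[0,110,-150],0],[-1,[0,150,-150],0],[-1,[0,190,-150],0],[-1,[0,230,-150],0],[-1,[0,270,-150],0],[-1,[0,300,-150],0],[-1,[0,300,-150],0]]'
python3 - <<'E'
from bench import r
import cv2,numpy as np
A=r.camera("side")["pixels"][:,:,::-1];B=r.camera("top")["pixels"][:,:,::-1]
cv2.imwrite("pics/cs.png",A);cv2.imwrite("pics/ct.png",B)
a=A[230:390,205:375];b=B[175:295,295:440]
cv2.imwrite("pics/c1.png",np.hstack([cv2.resize(a,(400,376),interpolation=2),cv2.resize(b,(400,331),interpolation=2,).copy() if 0 else cv2.copyMakeBorder(cv2.resize(b,(400,331),interpolation=2),0,45,0,0,0)]))
E
```

```text
time: 19.58
ee_pos: [0.5045, 0.2582, 0.2059]
eef_rot: [-0.013, 1.0, 0.001, -0.001]
ft_force: [-0.2, 0.0, -1.0]
width: 0.0003
```

View pics/c1.png

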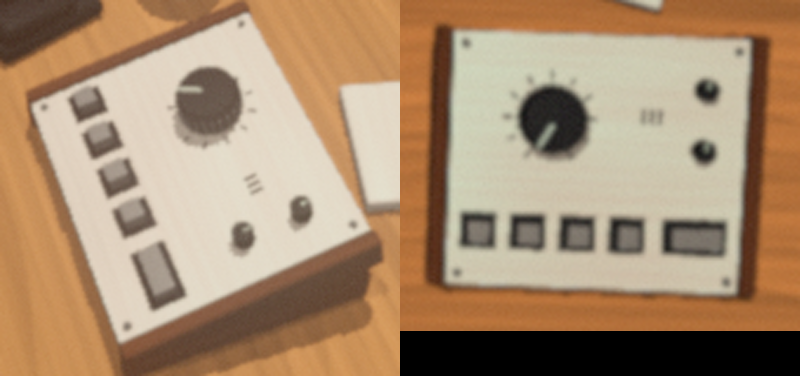

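View pics/ct.png

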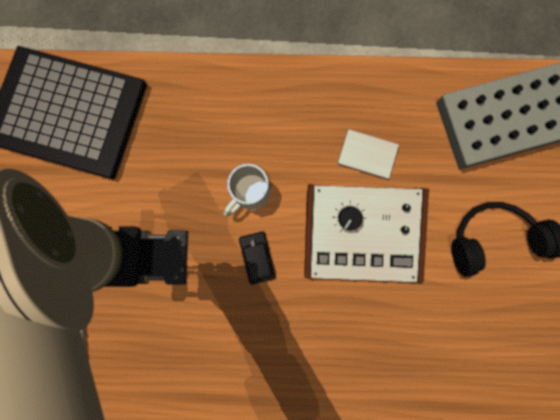

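The surroundings haven't moved and the caps look right. Next I'll measure the pointer angle on the knob's top plane.

Run:
```python
from geo import *
import cv2
for n,cpx,nomk in(("top",(350,218),.026),("side",(293,269),.026)):
    img=C[n]["pixels"];g=img.max(2).astype(int)
    H,W=g.shape;yy,xx=np.mgrid[:H,:W]
    dk=((g<85)&(np.hypot(xx-cpx[0],yy-cpx[1])<(14 if n=="top" else 17))).astype(np.uint8)
    c,_=cv2.findContours(dk,0,2);c=max(c,key=cv2.contourArea);hull=np.zeros((H,W),np.uint8);cv2.fillConvexPoly(hull,cv2.convexHull(c),1)
    hull=cv2.erode(hull,np.ones((3,3),np.uint8))
    m=(hull>0)&(g>110);pts=np.c_[xx[m],yy[m]]
    X=np.array([onp(n,p,.026) for p in pts]);q=X-X.mean(0);w=g[m]
    d=np.linalg.svd(q)[2][0];d=d if d[1]>0 else -d
    u=d@np.array([np.cos(.2),0,np.sin(.2)]);print(n,len(pts),X.mean(0).round(4),"deg left of front:",np.degrees(np.arctan2(d[1],-u)).round(1))
```

```text
top 21 [ 0.5815 -0.0926  0.0852] deg left of front: 31.0Traceback (most recent call last):
  File "<stdin>", line 7, in <module>
ValueError: max() iterable argument is empty
```

```bash
python3 -c "
from bench import r
print(r.read_state()['time'],r.close_job())"
```

```text
the job is handed in; nothing more can be done
19.7833 None
```

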